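Stand a small picture frame on the sales plinth

TASK

Set up the little picture frame for the sale: fold its kickstand leg fully out, then stand the frame on the wooden display plinth, leaning back steadily on its leg, with its bottom edge and leg both well on the plinth and the picture facing squarely towards the customers (the plinth's metal-strip side, away from the robot). Set it down gently and leave the mug, the figurine and the jar where they are.

Things in the scene. Friction and masses are not known exactly. Their poses are not given: they have to be found in the camera images.
- frame_center (a point): Centre of the loose dark-wood picture frame, 58 wide x 130 tall x 14 mm thick, 0.2 to 0.33 kg. x points out of the picture, z to the frame's top, y across its width; grip it by its side edges. It starts picture side down on the 45 degree sloped rest, top edge up the slope, away from the robot; it overhangs the rest's narrow board by about 11 mm a side, so a gripper can straddle both.
- frame_bottom (a point): Middle of the frame's lower edge (half-way through its thickness), 65 mm below frame_center along z; same axes.
- leg (a joint): Kickstand leg on the frame's back: 0 folded flat (starts at 0 to 0.08), 0.52 rad fully out at a firm stop. Its lower end swings away from the back (on the rest: up). A stiff hinge (0.04 Nm) keeps it where it is left. Standing on the fully opened leg on a level surface, the frame leans back 0.28 rad, on its back lower edge and the foot 49 mm behind that.
- leg_hinge (a point): Middle of the leg's hinge axis (along the frame's y), 11 mm behind the frame's mid-plane (4 mm behind its back face), 90 mm above its lower edge. Axes turn with the leg: z from foot to hinge, x towards the frame's back; parallel to the frame's axes at joint 0. The leg is a steel strip 22 mm wide, 6 mm thick, centred on this axis.
- leg_tab (a point): Point in the leg's pull tab, 14 mm outside the leg's mid-plane, 70 mm from the hinge axis along the leg. The tab is a small steel block 12 mm wide (along y), 10 mm along the leg, standing 19 mm out of the leg's outer face; pinch it across its 12 mm width. Axes as leg_hinge.
- leg_foot (a point): Centre of the round rubber foot (radius 4 mm, 22 mm long) at the leg's free end, 84 mm from the hinge axis.
- rest: Fixed plywood work rest, base 140 x 90 x 12 mm, origin under the base centre, with a 36 mm wide board that slopes up at 45 degrees along the rest's +x (away from the robot) to 102 mm high. The frame lies on the board.
- plinth_top (a point): Centre of the top face of the fixed light-wood display plinth, 160 x 160 mm, top 20 mm above the table. x points to the customers' side (away from the robot, with a thin metal strip on that side face), z up.
- plinth_front (a point): Middle of the plinth's top edge on the customers' side (80 mm along x from plinth_top).
- plinth_back (a point): Middle of the plinth's top edge on the robot's side (80 mm along -x from plinth_top).
- mug_center (a point): Bystander: centre of a white ceramic mug, radius 38, 85 mm high.
- figurine_center (a point): Bystander: centre of a turned terracotta figurine, radius 28, 95 mm high.
- jar_center (a point): Bystander: centre of a glass jar with a steel cap, radius 32, 85 mm high.
Mind the look-alikes: they are no part of the job. What is shaped like the part that bears frame_center but red or yellow is not meant.

How it is judged:
By the outcome, as a careful person would: the job done as asked, in the order asked, and still so for the second after the job is handed in, with the robot touching nothing.
It also fails if it takes over 54 s, if anything falls off the work surface, if the arm or the gripper's body presses on something with over 40 N, if the wrist force passes 120 N, or if a joint passes its speed limit or range.

ROBOT

A 6-joint arm with a two-finger parallel gripper is mounted at the origin on the work surface. World frame = base frame: x ahead of the robot, y to its left, z up, the work surface at z = 0. Lengths are in mm, angles in rad, forces in N, time in s.
With the tool pointing down it reaches from about 325 to 875 mm from the base axis. Payload 4.4 kg.
Tool frame: the origin (TCP) lies midway between the tips of the shut fingers; the grasp point (between the pads) lies 19 mm behind it (r.tcp_to_grasp is the distance from the TCP to the grasp point, in mm); z points along the fingers, y is the line along which they close (so a half turn about z gives the same grasp; the last joint's range is limited). The gripper opens to 85 mm and grips with 20 to 120 N. Pads are 22 mm wide; open, the fingers measure 114 mm over their backs; the gripper's body (76 mm by 85 mm) begins 54 mm behind the grasp point. The pads swing forward as they close: fully open they stand 13 mm farther back than shut.
Start: joints at [-1.478, 0.207, 1.542, -0, 1.393, -0.15], TCP at [138.788, -558.001, 209.482] pointing down, gripper open.
Joint ranges: [-2.73, 2.73], [-0.86, 2.22], [0.23, 2.46], [-1.11, 4.25], [0.08, 2.63], [-2.82, 2.82]. Speed limits (rad/s): [2.79, 2.79, 3.14, 3.14, 3.14, 3.14].

INTERFACE

Orientations are given as a unit quaternion [x, y, z, w].
In Python, from bench import r gives the robot as it stands.
- The arm moves only by the tool arm_command, never from a script. Its argument "targets" is a list of rows, each an object with "xyz": the shift along the world's x, y, z in mm, a list of three; "angular": the turn, a rotation vector about the world's x, y, z in degrees, a list of three; "gripper": the finger opening in mm, from 0 to 85.4. In form: [{"xyz": [dx, dy, dz], "angular": [wx, wy, wz], "gripper": gripper}, ...]. A call has 1 to 20 rows; each row shifts and turns the commanded pose from where the row before left it; what a row does not reach is not made up. A row lasts 1/8 s, in which the tool goes at most 62.5 mm and 10.7 degrees, less where a joint would pass 70% of its speed; a pose out of reach is approached as far as the arm can. A call with a gripper value outside its range is refused whole. The fingers move at their own pace and stop on an object; the grip force is fixed at half the most. Time passes only in rows, so rows that do not move let the fingers close. It gives the time, the measured TCP pose, the force, the opening and the grip force at its end, in the units of the state.
- r.get_obs(): the state, without advancing time (a new reading comes with each control period).
- r.grab_frame(name): name is "scene" or "top"; returns a dict with "frame" (480x640x3 uint8, red, green, blue), "fx", "fy", "cx", "cy" (pixels), "k1" (the pictures are not rectified: a ray, as slopes to the right and down, at radius r is drawn at 1 + k1 r^2 times it, then the intrinsics apply), "extrinsics" (4x4, takes a point from world to camera coordinates). Camera axes: x right, y down, z forward; pixel columns grow to the right and rows downward; lengths in mm; the calibration is good to about 2 mm. A picture is of the moment at which its call begins. There is no depth.
- r.hand_in(): hands the job in; it is judged then, once.
The state is a dict: "t": time; "joints": joint angles; "dq": joint speeds; "effort": joint torques, N m; "ee_pos": TCP position; "tcp_rot": TCP orientation; "contact_force": force on the tool from outside, world axes, zero at the start; "wrist_torque": the same for the moment, N m; "gripper_width": finger opening in mm; "gripper_force": force on a finger pad.
Only numpy, scipy, OpenCV 4.12 (cv2) and the standard library are available. Lean on these libraries where they do the work, as an engineer would, in place of code of your own. Each camera call takes 0.05 s, during which the arm holds its last target. There are 200 camera calls.

## Working session

There is one attempt and no reset: what is moved stays moved. The work goes in short steps, Python scripts to look and compute and a tool call to move; the robot and the scene stay as the last step left them, time stands still between calls to the robot, and variables do not carry over. Pictures are saved under pics/ and viewed, at most 10 in all, crops included, and the job is handed in when it is done.

Besides the shell and the picture viewer there is one more tool, called after "Request:" by a JSON object that holds its "method" and its "body". arm_command: Moves the arm, as the interface text tells. Its arguments: {"type":"object","properties":{"targets":{"type":"array"}},"required":["targets"]}

```bash
mkdir -p pics; ls; python3 - <<'E'
from bench import r
import cv2,numpy as np
for n in("scene","top"):
    f=r.grab_frame(n); cv2.imwrite(f"pics/{n}0.png",f["frame"][...,::-1])
    print(n,f["fx"],f["fy"],f["cx"],f["cy"],f["k1"],np.round(f["extrinsics"],4).tolist())
print(r.get_obs(), r.tcp_to_grasp)
E
```

```text
pics
scene 546.489298090654 546.489298090654 321.04973791183755 236.3731433744301 -0.15908687782743033 [[-0.5709, 0.821, -0.0092, 301.0489], [0.5538, 0.3768, -0.7425, -226.9943], [-0.6061, -0.429, -0.6698, 1458.4189], [0.0, 0.0, 0.0, 1.0]]
top 612.7312889383571 612.7312889383571 323.1201936378167 233.50629347536702 -0.1438409641403561 [[0.0014, -1.0, 0.0058, -2.3274], [-0.9891, -0.0023, -0.1473, 545.6353], [0.1473, -0.0055, -0.9891, 1609.1737], [0.0, 0.0, 0.0, 1.0]]
{'t': 0.1, 'joints': array([-1.47753742e+00,  2.07374942e-01,  1.54283710e+00,  4.68160047e-06,
        1.39352230e+00, -1.50521530e-01]), 'dq': array([-0.00203791, -0.00020116, -0.00456377, -0.00038408, -0.00092949,
       -0.00086995]), 'effort': array([-7.03401238e-04, -3.84092546e+01, -2.92547536e+01, -2.93246530e-04,
        4.85251949e-03, -1.07369499e-05]), 'ee_pos': array([ 138.69754965, -557.25067121,  208.40680413]), 'tcp_rot': array([ 9.92580062e-01,  1.21588133e-01,  3.29583234e-05, -1.07034313e-03]), 'contact_force': array([-0.55237483,  0.33035417,  0.26846398]), 'wrist_torque': array([0.01876274, 0.01939967, 0.01186372]), 'gripper_force': 0.0, 'gripper_width': 85.24359111995344} 18.700000000000003
```

View pics/scene0.png

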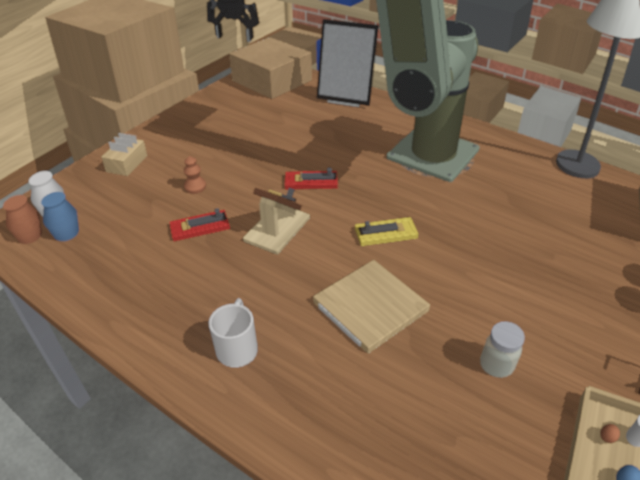

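View pics/top0.png

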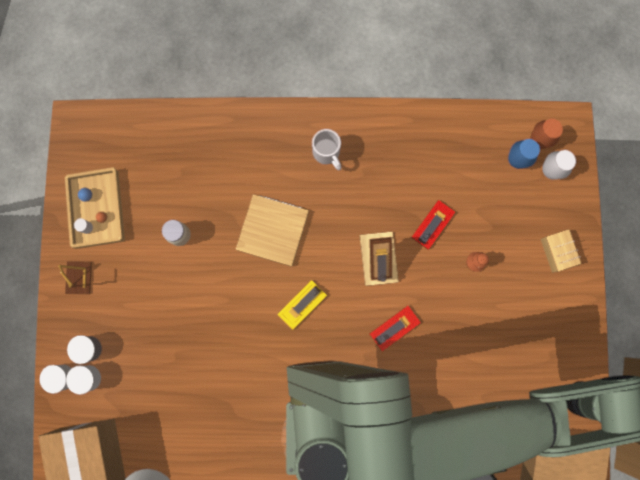

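The scene view shows the rest at (277,225) with the frame on it, the plinth at (372,305) with its grey strip at lower left, the mug at (234,335), the jar at (501,350) and the figurine at (193,178). In the top view the rest is at (379,258) and the plinth at (273,230). I'll enlarge both views to measure them.

```bash
python3 - <<'E'
import cv2,numpy as np
a=cv2.imread("pics/top0.png")[180:290,225:425]; a=cv2.resize(a,None,fx=4,fy=4,interpolation=cv2.INTER_CUBIC)
cv2.imwrite("pics/topc.png",a)
b=cv2.imread("pics/scene0.png")[170:270,230:350]; b=cv2.resize(b,None,fx=6,fy=6,interpolation=cv2.INTER_CUBIC)
cv2.imwrite("pics/scenec.png",b)
E
```

```text
(no output)
```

View pics/topc.png

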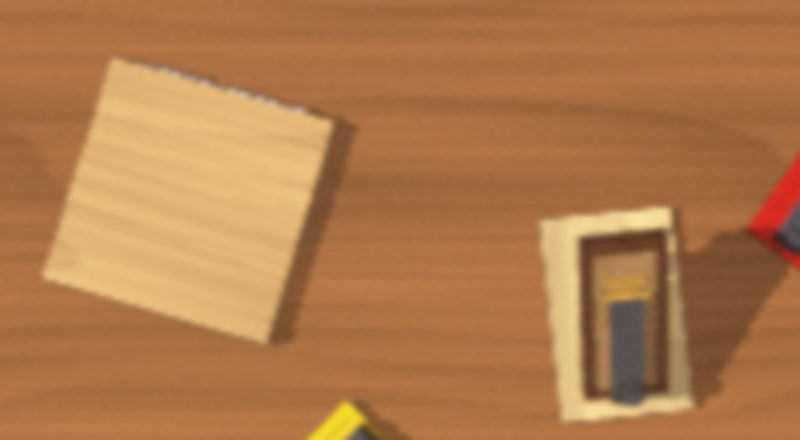

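View pics/scenec.png

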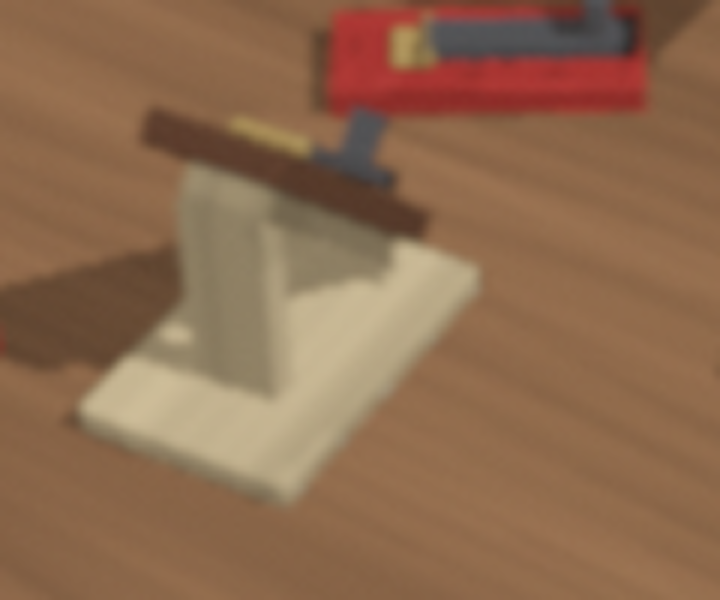

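The top crop gives the plinth corners (112,58), (335,122), (268,345) and (43,277), with the strip on the upper side. The rest base corners are (540,220), (672,207), (692,408) and (563,422). The frame's back is at (580,238)–(668,393), with the hinge block at the top and the leg foot at the bottom. The scene crop shows the tab tip at (368,112). Next I'll fit the poses.

```bash
cat > h.py <<'E'
import numpy as np,cv2
from scipy.optimize import least_squares
from scipy.spatial.transform import Rotation as R
C={"scene":dict(f=546.4893,c=(321.0497,236.3731),k=-0.159087,E=np.array([[-0.5709,0.821,-0.0092,301.0489],[0.5538,0.3768,-0.7425,-226.9943],[-0.6061,-0.429,-0.6698,1458.4189]])),
"top":dict(f=612.7313,c=(323.1202,233.5063),k=-0.143841,E=np.array([[0.0014,-1.0,0.0058,-2.3274],[-0.9891,-0.0023,-0.1473,545.6353],[0.1473,-0.0055,-0.9891,1609.1737]]))}
def proj(n,P):
    c=C[n];q=np.atleast_2d(P)@c["E"][:,:3].T+c["E"][:,3];u=q[:,:2]/q[:,2:]
    return u*(1+c["k"]*(u**2).sum(1,keepdims=True))*c["f"]+c["c"]
def onz(n,px,z):
    return least_squares(lambda p:(proj(n,[p[0],p[1],z])[0]-px),[500,0]).x
def crop(p,s,o): return (np.array(p,float)+.5)/s-.5+o
def frameR(yaw,pitch=np.pi/4): # frame axes: x=(c,0,-s) z=(s,0,c)
    return R.from_euler("zy",[yaw,pitch]).as_matrix()
E
cat > fit.py <<'E'
from h import *
T=lambda p:crop(p,4,(225,180)); S=lambda p:crop(p,6,(230,170))
pl=np.array([onz("top",T(p),20) for p in[(112,58),(335,122),(268,345),(43,277)]])
d=pl[0]-pl[3]+pl[1]-pl[2]; print("plinth",pl.mean(0),np.degrees(np.arctan2(d[1],d[0])),np.linalg.norm(pl-np.roll(pl,1,0),axis=1))
ps=np.array([onz("scene",p,20) for p in[(315,302),(371,348),(429,306),(373,263)]]);print("plinth scene",ps.mean(0))
re=np.array([onz("top",T(p),12) for p in[(540,220),(672,207),(692,408),(563,422)]])
d=re[0]-re[3]+re[1]-re[2]; print("rest",re.mean(0),np.degrees(np.arctan2(d[1],d[0])),np.linalg.norm(re-np.roll(re,1,0),axis=1))
for n,p in[("mug",(327,147)),("jar",(175,232)),("fig",(477,262))]: print(n,onz("top",p,85))
obs=[("top",T((580,238)),(-7,29,65)),("top",T((665,230)),(-7,-29,65)),("top",T((668,393)),(-7,-29,-65)),("top",T((585,400)),(-7,29,-65)),
("scene",S((152,107)),(-7,-29,65)),("scene",S((143,141)),(7,-29,65)),("scene",S((431,212)),(-7,29,-65)),("scene",S((418,239)),(7,29,-65))]
def res(v,w=0):
    M=frameR(v[3]);r=[]
    for n,p,o in obs: r.append(proj(n,M@np.array(o)+v[:3])[0]-p)
    return np.concatenate(r)
s=least_squares(res,[500,-60,70,.1],loss="soft_l1")
print("frame",s.x[:3],np.degrees(s.x[3]));print(res(s.x).reshape(-1,2).round(1).tolist())
M=frameR(s.x[3])
for a in(0,.08):
    tip=np.array([-11,0,25])+70*np.array([-np.sin(a),0,-np.cos(a)])+22*np.array([-np.cos(a),0,np.sin(a)])
    print(a,proj("scene",M@tip+s.x[:3]),proj("top",M@tip+s.x[:3]),S((368,112)))
E
python3 fit.py
```

```text
plinth [559.28738288 138.28383046] -16.20148823393049 [158.47399332 160.34179315 159.81247147 160.3716144 ]
plinth scene [567.40367713 146.56830654]
rest [ 482.50583488 -153.58547113] 5.452884615206219 [139.11289108  91.36534853 138.58868257  88.41517752]
mug [773.65748827 -11.16023351]
jar [542.10156891 389.725781  ]
fig [ 464.1863469  -405.79652543]
frame [ 476.46760529 -149.12330072   82.31088996] 1087.2471302911324
[[1.0, 0.9], [2.1, 1.2], [-2.2, -0.7], [-2.8, -0.6], [-3.0, -0.7], [-3.5, 0.1], [1.6, -0.2], [2.0, 1.3]]
0 [[291.47043771 188.94519408]] [[381.22575328 278.71169686]] [290.91666667 188.25      ]
0.08 [[291.78642048 186.39716007]] [[381.70400758 279.50862439]] [290.91666667 188.25      ]
```

```bash
sed -i 's/"zy"/"ZY"/' h.py; python3 fit.py; python3 - <<'E'
import cv2
b=cv2.imread("pics/scene0.png")[250:360,305:440]; cv2.imwrite("pics/sp.png",cv2.resize(b,None,fx=5,fy=5,interpolation=cv2.INTER_CUBIC))
E
```

```text
plinth [559.28738288 138.28383046] -16.20148823393049 [158.47399332 160.34179315 159.81247147 160.3716144 ]
plinth scene [567.40367713 146.56830654]
rest [ 482.50583488 -153.58547113] 5.452884615206219 [139.11289108  91.36534853 138.58868257  88.41517752]
mug [773.65748827 -11.16023351]
jar [542.10156891 389.725781  ]
fig [ 464.1863469  -405.79652543]
frame [ 475.52758555 -149.35594852   81.83639059] 7.641637450977814
[[-1.5, 2.1], [-0.2, 1.1], [0.1, -1.0], [-0.6, 0.1], [-0.8, -0.6], [-1.5, 0.2], [-0.1, -0.5], [0.1, 0.9]]
0 [[290.4369386 188.3924944]] [[382.5144212  278.96262945]] [290.91666667 188.25      ]
0.08 [[290.88235983 185.88951262]] [[382.85916848 279.76283325]] [290.91666667 188.25      ]
```

View pics/sp.png

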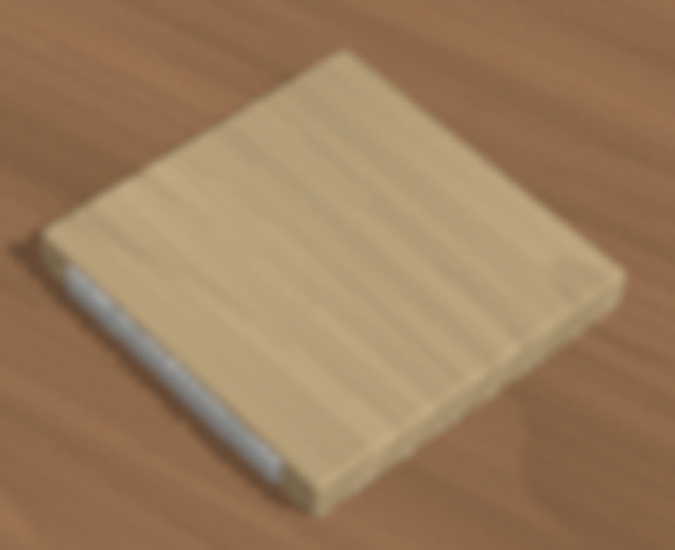

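```bash
cat >> fit.py <<'E'
print("----")
Q=lambda p:crop(p,5,(305,250))
def sq(v,L,W,z,ob):
    c,s=np.cos(v[2]),np.sin(v[2]);r=[]
    for n,p,(a,b) in ob:
        r.append(proj(n,[v[0]+c*a*L/2-s*b*W/2,v[1]+s*a*L/2+c*b*W/2,z])[0]-p)
    return np.concatenate(r)
k=[(1,1),(1,-1),(-1,-1),(-1,1)]
pt=[("top",T(p),q) for p,q in zip([(112,58),(335,122),(268,345),(43,277)],k)]
pc=[("scene",Q(p),q) for p,q in zip([(318,484),(44,234),(346,50),(626,274)],[(1,1),(1,-1),(-1,-1),(-1,1)])]
rt=[("top",T(p),q) for p,q in zip([(540,220),(672,207),(692,408),(563,422)],k)]
rc=[("scene",S(p),q) for p,q in [((287,488),(1,1)),((80,408),(1,-1)),((478,270),(-1,1))]]
for nm,L,W,z,sets in[("plinth",160,160,20,(pt,pc,pt+pc)),("rest",140,90,12,(rt,rc,rt+rc))]:
    for o in sets:
        s=least_squares(sq,[500,0,0],args=(L,W,z,o)); print(nm,s.x[:2].round(1),np.degrees(s.x[2]).round(2),"rms",np.sqrt((s.fun**2).mean()).round(2))
for sub in (obs[:4],obs):
    o2=obs;obs=sub
    f=lambda v:res([v[0],v[1],82,v[2]]) if len(obs)==4 else res(v)
    s=least_squares(f,[476,-150,.1] if len(obs)==4 else [476,-150,82,.1]);print("fr",s.x);obs=o2
E
python3 fit.py | sed -n '/----/,$p'
```

```text
----
plinth [559.3 138.3] -16.3 rms 0.16
plinth [561. 141.] -16.52 rms 0.69
plinth [560.1 140. ] -16.43 rms 0.67
rest [ 482.5 -153.6] 5.6 rms 0.26
rest [ 484.6 -150. ] 6.23 rms 0.4
rest [ 483.  -152.1] 5.99 rms 0.6
fr [ 4.77108664e+02 -1.50811456e+02  1.05220490e-01]
fr [ 4.75854727e+02 -1.49159037e+02  8.22548683e+01  1.29932197e-01]
```

Two-view fits:
- **Plinth:** centre about (560, 139.5), yaw −16.4°.
- **Rest:** yaw about 6°.
- **Frame:** centre about (476.3, −151.5, 82).

I'll move above the leg tab with the tool tilted 15° forward.

Request:
{"method": "arm_command", "body": {"targets": [{"xyz":[9,13,0],"angular":[0,0,-2],"gripper":45},{"xyz":[17,25,0],"angular":[0,0,-2],"gripper":45},{"xyz":[17,25,0],"angular":[0,0,-2],"gripper":45},{"xyz":[17,25,0],"angular":[0,0,-1.95],"gripper":45},{"xyz":[17,25,0],"angular":[0,0,0],"gripper":45},{"xyz":[17,25,0],"angular":[0.2,-1.865,0],"gripper":45},{"xyz":[17,25,0],"angular":[0.2,-1.865,0],"gripper":45},{"xyz":[17,25,0],"angular":[0.2,-1.865,0],"gripper":45},{"xyz":[17,25,0],"angular":[0.2,-1.865,0],"gripper":45},{"xyz":[17,25,0],"angular":[0.2,-1.865,0],"gripper":45},{"xyz":[17,25,0],"angular":[0.2,-1.865,0],"gripper":45},{"xyz":[17,25,0],"angular":[0.2,-1.865,0],"gripper":45},{"xyz":[17,25,0],"angular":[0.2,-1.865,0],"gripper":45},{"xyz":[17,25,-8],"angular":[0,0,0],"gripper":45},{"xyz":[17,25,-16],"angular":[0,0,0],"gripper":45},{"xyz":[17,25,-24],"angular":[0,0,0],"gripper":45},{"xyz":[9,12,-24],"angular":[0,0,0],"gripper":45},{"xyz":[0,0,-16],"angular":[0,0,0],"gripper":45},{"xyz":[0,0,0],"angular":[0,0,0],"gripper":45}]}}

```text
t: 2.48
ee_pos: [410.7, -156.3, 119.9]
tcp_rot: [0.99, 0.052, 0.129, -0.009]
contact_force: [0.1, 0.3, 0.2]
gripper_width: 44.8
gripper_force: 0.0
```

```bash
cat > st.py <<'E'
from bench import r
import numpy as np
from h import R
o=r.get_obs();M=R.from_quat(o["tcp_rot"]).as_matrix()
print(o["t"],o["ee_pos"].round(1),"z",M[:,2].round(3),"y",M[:,1].round(3),"q",o["joints"].round(3),"F",o["contact_force"].round(1),o["gripper_width"],o["gripper_force"])
E
python3 st.py; python3 - <<'E'
from bench import r
import cv2,numpy as np
a=r.grab_frame("scene")["frame"][90:270,200:360,::-1]; b=r.grab_frame("top")["frame"][180:340,320:440,::-1]
a=cv2.resize(a,(533,600),interpolation=cv2.INTER_CUBIC);b=cv2.resize(b,(260,347),interpolation=cv2.INTER_CUBIC)
c=np.zeros((600,793,3),np.uint8);c[:,:533]=a;c[:347,533:]=b;cv2.imwrite("pics/a1.png",c)
E
```

```text
2.475 [ 410.7 -156.3  119.9] z [ 0.255  0.031 -0.967] y [ 0.106 -0.994 -0.004] q [-0.713 -0.144  2.128  0.228  0.993  0.644] F [0.1 0.3 0.2] 44.833123729043066 0.0
```

View pics/a1.png

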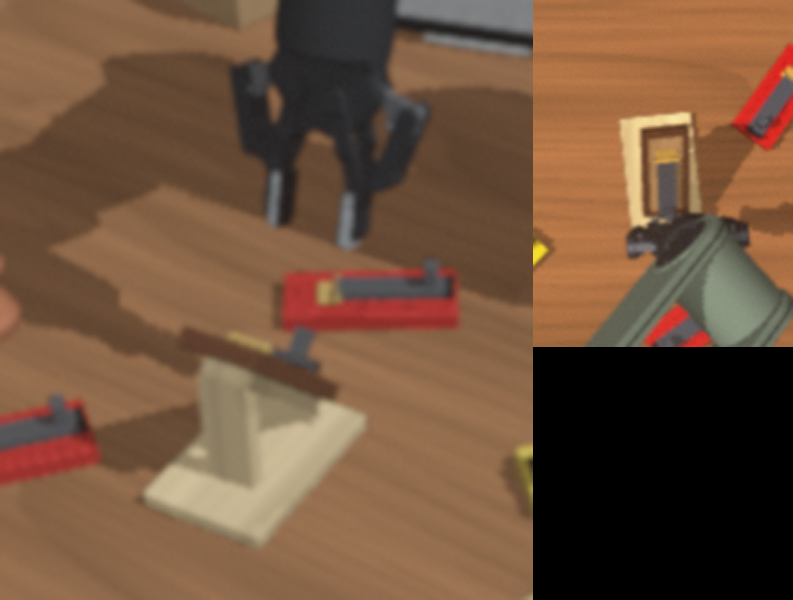

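The gripper hangs above the tab, with its tips at crop (277,225) and (348,245). I'll check the camera bias against the known TCP.

```bash
python3 - <<'E'
from h import *
p=np.array([410.7,-156.3,119.9]);z=np.array([.255,.031,-.967]);y=np.array([.106,-.994,-.004])
for back in(3,7): 
  print([ (proj("scene",p-back*z+s*26*y)[0]-[200,90])*3.333 for s in(1,-1)])
M=frameR(np.radians(6));c=np.array([476.3,-151.5,82])
for q in[(-33,0,-45),(-7,-29,65),(-7,29,-65)]: print((proj("scene",M@np.array(q)+c)[0]-[200,90])*3.333)
E
```

```text
[array([274.8991284 , 249.41280127]), array([342.57012866, 270.27144852])]
[array([275.38168315, 243.80438517]), array([343.16162713, 264.59621871])]
[300.20729752 327.89446635]
[175.94637624 320.85892483]
[335.84409823 381.89518616]
```

Request:
{"method": "arm_command", "body": {"targets": [{"xyz":[2,0,-8],"angular":[0,0,0],"gripper":24},{"xyz":[2,0,-8],"angular":[0,0,0],"gripper":24},{"xyz":[3,0,-8],"angular":[0,0,0],"gripper":24},{"xyz":[2,0,-8],"angular":[0,0,0],"gripper":24},{"xyz":[2,0,-8],"angular":[0,0,0],"gripper":24},{"xyz":[0.5,0,-3.5],"angular":[0,0,0],"gripper":24},{"xyz":[0,0,0],"angular":[0,0,0],"gripper":24},{"xyz":[0,0,0],"angular":[0,0,0],"gripper":24}]}}

```text
t: 3.58
ee_pos: [423.5, -158.2, 78.2]
tcp_rot: [0.99, 0.052, 0.131, -0.007]
contact_force: [0.3, 0.8, 0.7]
gripper_width: 24.0
gripper_force: 0.0
```

```bash
python3 st.py; cat > pic.py <<'E'
import sys,cv2,numpy as np
from bench import r
# name sx sy tx ty : scene crop 110x110 scaled 5.4 beside top crop 60x...
n,sx,sy,tx,ty=sys.argv[1],*map(int,sys.argv[2:6])
a=r.grab_frame("scene")["frame"][sy:sy+120,sx:sx+80,::-1]; b=r.grab_frame("top")["frame"][ty:ty+120,tx:tx+80,::-1]
c=np.hstack([cv2.resize(x,(400,600),interpolation=cv2.INTER_CUBIC) for x in(a,b)]);cv2.imwrite(f"pics/{n}.png",c)
E
python3 pic.py a2 250 130 340 210
```

```text
3.575 [ 423.5 -158.2   78.2] z [ 0.258  0.027 -0.966] y [ 0.105 -0.994 -0.   ] q [-0.693 -0.041  2.139  0.245  0.873  0.631] F [0.3 0.8 0.7] 23.97200145724146 0.0
```

View pics/a2.png

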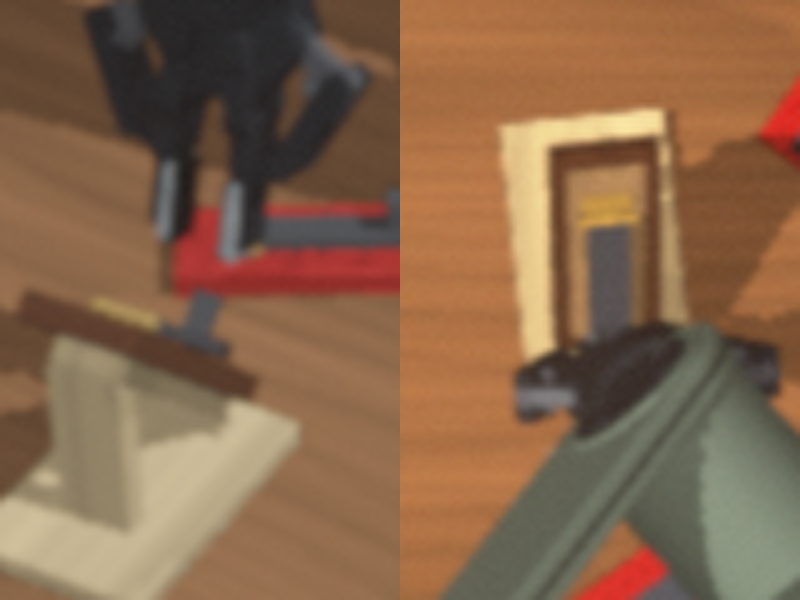

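```bash
python3 - <<'E'
from h import *
p=np.array([423.5,-158.2,78.2]);z=np.array([.258,.027,-.966]);y=np.array([.105,-.994,0])
for back in(0,4,8): print(back,[ (proj("scene",p-back*z+s*h*y)[0]-[250,130])*5 for s,h in((1,16),(-1,16),(1,12),(-1,12))])
M=frameR(np.radians(6));c=np.array([476.3,-151.5,82])
print((proj("scene",M@np.array((-33,0,-45))+c)[0]-[250,130])*5)
E
```

```text
0 [array([164.99032334, 275.06265704]), array([226.1765342 , 295.23822944]), array([172.56900602, 277.55976395]), array([218.45857361, 292.69138704])]
4 [array([165.74608579, 266.90948457]), array([227.03107955, 287.03054557]), array([173.33687401, 269.39970691]), array([219.30052784, 284.49044499])]
8 [array([166.50464525, 258.73288015]), array([227.88857582, 278.79888259]), array([174.10755751, 261.21614962]), array([220.14541303, 276.26559229])]
[200.35598187 291.89088862]
```

The fingers line up with the tab sideways, with the tips at (165,237) and (235,258) and the tab tip at (205,293). They look further back than the TCP suggests, so I'll descend in small steps and watch the force.

Request:
{"method": "arm_command", "body": {"targets": [{"xyz":[0.5,0.5,-2],"angular":[0,0,0],"gripper":24},{"xyz":[0.5,0.5,-2],"angular":[0,0,0],"gripper":24},{"xyz":[0.5,0.5,-2],"angular":[0,0,0],"gripper":24},{"xyz":[0.5,0,-2],"angular":[0,0,0],"gripper":24},{"xyz":[0,0,0],"angular":[0,0,0],"gripper":24},{"xyz":[0,0,0],"angular":[0,0,0],"gripper":24}]}}

```text
t: 4.42
ee_pos: [425.3, -156.5, 70.0]
tcp_rot: [0.99, 0.052, 0.13, -0.007]
contact_force: [-0.3, 0.2, -0.3]
gripper_width: 24.0
gripper_force: 0.0
```

Request:
{"method": "arm_command", "body": {"targets": [{"xyz":[0.5,0,-1.5],"angular":[0,0,0],"gripper":24},{"xyz":[0.5,0,-1.5],"angular":[0,0,0],"gripper":24},{"xyz":[0,0,0],"angular":[0,0,0],"gripper":24},{"xyz":[0,0,0],"angular":[0,0,0],"gripper":24}]}}

```text
t: 4.92
ee_pos: [426.3, -156.5, 66.9]
tcp_rot: [0.99, 0.052, 0.13, -0.007]
contact_force: [-0.2, -0.2, -0.1]
gripper_width: 23.7
gripper_force: 0.0
```

Request:
{"method": "arm_command", "body": {"targets": [{"xyz":[0.5,0,-1.5],"angular":[0,0,0],"gripper":24},{"xyz":[0,0,0],"angular":[0,0,0],"gripper":20},{"xyz":[0,0,0],"angular":[0,0,0],"gripper":16},{"xyz":[0,0,0],"angular":[0,0,0],"gripper":13},{"xyz":[0,0,0],"angular":[0,0,0],"gripper":10},{"xyz":[0,0,0],"angular":[0,0,0],"gripper":10}]}}

```text
t: 5.68
ee_pos: [426.8, -156.5, 65.5]
tcp_rot: [0.99, 0.052, 0.13, -0.007]
contact_force: [-0.1, -0.9, 0.5]
gripper_width: 10.3
gripper_force: 0.0
```

```bash
python3 st.py; python3 pic.py a3 250 130 340 210
```

```text
5.675 [ 426.8 -156.5   65.5] z [ 0.257  0.028 -0.966] y [ 0.105 -0.994 -0.   ] q [-0.684 -0.01   2.143  0.25   0.838  0.63 ] F [-0.1 -0.9  0.5] 10.260913924630541 0.0
```

View pics/a3.png

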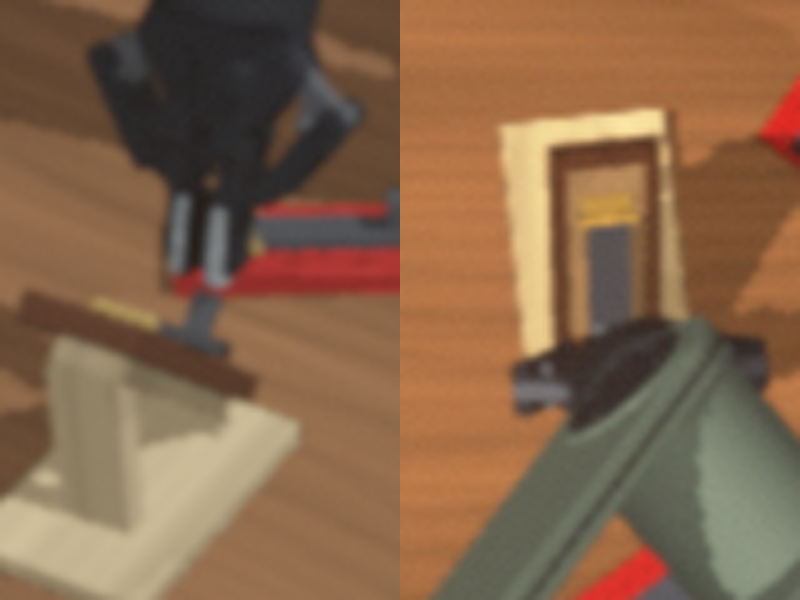

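The fingers closed to 10 mm without gripping, and the picture shows why: their tips at (177,275) and (220,285) are still just above the tab top at (205,293). I'll reopen and go deeper in guarded steps.

Request:
{"method": "arm_command", "body": {"targets": [{"xyz":[0,0,0],"angular":[0,0,0],"gripper":26},{"xyz":[0,0,0],"angular":[0,0,0],"gripper":26},{"xyz":[0,0,0],"angular":[0,0,0],"gripper":26},{"xyz":[0.5,0,-2],"angular":[0,0,0],"gripper":26},{"xyz":[0.5,0,-2],"angular":[0,0,0],"gripper":26},{"xyz":[0.5,0,-2],"angular":[0,0,0],"gripper":26},{"xyz":[0,0,0],"angular":[0,0,0],"gripper":26}]}}

```text
t: 6.65
ee_pos: [428.1, -156.3, 59.2]
tcp_rot: [0.99, 0.052, 0.13, -0.007]
contact_force: [0.2, 0.5, -0.3]
gripper_width: 25.9
gripper_force: 0.0
```

Request:
{"method": "arm_command", "body": {"targets": [{"xyz":[0.5,0,-1.5],"angular":[0,0,0],"gripper":26},{"xyz":[0.5,0,-1.5],"angular":[0,0,0],"gripper":26},{"xyz":[0,0,0],"angular":[0,0,0],"gripper":26},{"xyz":[0,0,0],"angular":[0,0,0],"gripper":18},{"xyz":[0,0,0],"angular":[0,0,0],"gripper":14},{"xyz":[0,0,0],"angular":[0,0,0],"gripper":8},{"xyz":[0,0,0],"angular":[0,0,0],"gripper":8}]}}

```text
t: 7.52
ee_pos: [429.4, -156.7, 56.6]
tcp_rot: [0.99, 0.052, 0.13, -0.007]
contact_force: [-0.0, -0.5, -0.2]
gripper_width: 8.2
gripper_force: 4.9
```

```bash
python3 - <<'E'
from h import *
p=np.array([426.8,-156.5,65.5]);z=np.array([.257,.028,-.966]);y=np.array([.105,-.994,0]);x=np.cross(y,z)
tri=lambda s,t:least_squares(lambda P:np.concatenate([proj("scene",P)[0]-s,proj("top",P)[0]-t]),[430,-150,120])
B=np.array([x,y,z])
for s,t in[((319,151),(368,288.6)),((272,141),(410,282.4))]:
    o=tri(s,t);print(o.x.round(1),"tool coords",(B@(o.x-p)).round(1),"res",o.fun.round(1))
print(proj("scene",p),proj("top",p-100*z))
E
python3 st.py
```

```text
[ 386.9 -105.9  173.3] tool coords [  -5.3  -54.5 -112.9] res [-1.9 -0.2 -1.9  1.2]
[ 405.1 -214.4  169.4] tool coords [ 1.000e-01  5.530e+01 -1.076e+02] res [-0.1 -0.  -0.1  0.1]
[[289.0613517  192.54639867]] [[387.31140618 284.29902754]]
7.525 [ 429.4 -156.7   56.6] z [ 0.258  0.027 -0.966] y [ 0.105 -0.994 -0.   ] q [-0.68   0.014  2.143  0.255  0.813  0.626] F [-0.  -0.5 -0.2] 8.152571988906907 4.918991401791573
```

Request:
{"method": "arm_command", "body": {"targets": [{"xyz":[0,0,0],"angular":[0,0,0],"gripper":4},{"xyz":[0,0,0],"angular":[0,0,0],"gripper":4},{"xyz":[0,0,0],"angular":[0,0,0],"gripper":4}]}}

```text
t: 7.9
ee_pos: [429.3, -156.5, 56.5]
tcp_rot: [0.99, 0.052, 0.13, -0.007]
contact_force: [0.2, 0.7, -0.5]
gripper_width: 4.2
gripper_force: 0.2
```

```bash
python3 st.py; python3 - <<'E'
import cv2,numpy as np
from bench import r
a=r.grab_frame("scene")["frame"][:,:,::-1];cv2.imwrite("pics/s4.png",a)
# numeric look: compare to a3 frame-region (tab around px 285-297,186-205)
b=cv2.imread("pics/scene0.png")
d=np.abs(a.astype(int)-b).sum(2)
for y in range(176,214,2): print(y,"".join("#" if v>60 else "." for v in d[y,265:320]))
E
```

```text
7.9 [ 429.3 -156.5   56.5] z [ 0.257  0.028 -0.966] y [ 0.105 -0.994 -0.001] q [-0.68   0.014  2.143  0.255  0.814  0.626] F [ 0.2  0.7 -0.5] 4.178322048739224 0.2264240977820009
176 ....................###############....................
178 ...................################....................
180 ...................###############.....................
182 ...................###############.....................
184 ...................##############......................
186 ...................#############.......................
188 ....................###.#######........................
190 ..........................###..........................
192 .......................................................
194 .......................................................
196 .......................................................
198 .......................................................
200 .......................................................
202 .......................................................
204 .......................................................
206 .......................................................
208 .......................................................
210 .......................................................
212 .......................................................
```

The tips show at about (292,190), only level with the tab top. I'll open and go 10 mm deeper, guarded, then close again.

Request:
{"method": "arm_command", "body": {"targets": [{"xyz":[0,0,0],"angular":[0,0,0],"gripper":28},{"xyz":[0,0,0],"angular":[0,0,0],"gripper":28},{"xyz":[0,0,0],"angular":[0,0,0],"gripper":28},{"xyz":[0.5,0,-2],"angular":[0,0,0],"gripper":28},{"xyz":[0.5,0,-2],"angular":[0,0,0],"gripper":28},{"xyz":[0.5,0,-2],"angular":[0,0,0],"gripper":28},{"xyz":[0,0,0],"angular":[0,0,0],"gripper":28}]}}

```text
t: 8.82
ee_pos: [430.6, -156.4, 50.2]
tcp_rot: [0.99, 0.052, 0.13, -0.007]
contact_force: [-0.2, -0.7, -0.2]
gripper_width: 27.7
gripper_force: 0.0
```

Request:
{"method": "arm_command", "body": {"targets": [{"xyz":[0.5,0,-1.5],"angular":[0,0,0],"gripper":28},{"xyz":[0.5,0,-1.5],"angular":[0,0,0],"gripper":28},{"xyz":[0,0,0],"angular":[0,0,0],"gripper":28},{"xyz":[0,0,0],"angular":[0,0,0],"gripper":18},{"xyz":[0,0,0],"angular":[0,0,0],"gripper":14},{"xyz":[0,0,0],"angular":[0,0,0],"gripper":10},{"xyz":[0,0,0],"angular":[0,0,0],"gripper":8},{"xyz":[0,0,0],"angular":[0,0,0],"gripper":8}]}}

```text
t: 9.82
ee_pos: [431.9, -156.6, 47.6]
tcp_rot: [0.99, 0.052, 0.13, -0.007]
contact_force: [0.6, -0.5, 1.1]
gripper_width: 8.9
gripper_force: 56.4
```

Gripped, with 56 N on the pads, so the real fingertips sit about 15 mm behind the reported TCP. Now I'll swing the tab about the hinge for the first 20°.

Request:
{"method": "arm_command", "body": {"targets": [{"xyz":[-2.5,-0.26,2.4],"angular":[-0.26,2.49,0],"gripper":4},{"xyz":[-2.5,-0.26,2.6],"angular":[-0.26,2.49,0],"gripper":4},{"xyz":[-2.3,-0.24,2.6],"angular":[-0.26,2.49,0],"gripper":4},{"xyz":[-2.2,-0.24,2.8],"angular":[-0.26,2.49,0],"gripper":4},{"xyz":[-2.1,-0.22,2.9],"angular":[-0.26,2.49,0],"gripper":4},{"xyz":[-2.0,-0.21,2.9],"angular":[-0.26,2.49,0],"gripper":4},{"xyz":[-1.8,-0.19,3.0],"angular":[-0.26,2.49,0],"gripper":4},{"xyz":[-1.7,-0.18,3.1],"angular":[-0.26,2.49,0],"gripper":4},{"xyz":[0,0,0],"angular":[0,0,0],"gripper":4}]}}

```text
t: 10.95
ee_pos: [414.8, -158.2, 69.6]
tcp_rot: [0.998, 0.053, -0.044, 0.002]
contact_force: [-0.6, -1.5, -0.1]
gripper_width: 9.1
gripper_force: 58.9
```

```bash
python3 st.py
```

```text
10.95 [ 414.8 -158.2   69.6] z [-0.088 -0.008 -0.996] y [ 0.106 -0.994 -0.001] q [-0.521  0.16   1.92  -0.056  1.134  0.97 ] F [-0.6 -1.5 -0.1] 9.073837068399824 58.869688510894775
```

Request:
{"method": "arm_command", "body": {"targets": [{"xyz":[-1.6,-0.16,3.2],"angular":[-0.26,2.49,0],"gripper":4},{"xyz":[-1.4,-0.15,3.2],"angular":[-0.26,2.49,0],"gripper":4},{"xyz":[-0.8,-0.08,2.0],"angular":[-0.16,1.5,0],"gripper":4},{"xyz":[0,0,0],"angular":[0,0,0],"gripper":4}]}}

```text
t: 11.45
ee_pos: [411.0, -158.5, 78.0]
tcp_rot: [0.994, 0.052, -0.1, 0.005]
contact_force: [1.1, 0.2, 0.1]
gripper_width: 9.5
gripper_force: 58.9
```

Request:
{"method": "arm_command", "body": {"targets": [{"xyz":[-0.8,-0.08,2.0],"angular":[-0.16,1.5,0],"gripper":4},{"xyz":[-0.7,-0.08,2.0],"angular":[-0.16,1.5,0],"gripper":4},{"xyz":[0,0,0],"angular":[0,0,0],"gripper":4}]}}

```text
t: 11.82
ee_pos: [409.7, -158.9, 82.3]
tcp_rot: [0.991, 0.052, -0.127, 0.006]
contact_force: [0.8, -0.3, -0.4]
gripper_width: 9.1
gripper_force: 58.9
```

```bash
python3 st.py; python3 - <<'E'
import cv2,numpy as np
from bench import r
a=r.grab_frame("scene")["frame"][:,:,::-1];cv2.imwrite("pics/s5.png",a)
b=cv2.imread("pics/scene0.png")
d=np.abs(a.astype(int)-b).sum(2)
for y in range(176,226,2): print(y,"".join("#" if v>60 else "." for v in d[y,245:320]))
E
```

```text
11.825 [ 409.7 -158.9   82.3] z [-0.251 -0.026 -0.968] y [ 0.105 -0.994 -0.001] q [-0.463  0.245  1.808 -0.14   1.308  1.054] F [ 0.8 -0.3 -0.4] 9.100466232688397 58.914570808410645
176 .......................................###############.....................
178 ........................................#############......................
180 ..........................................#############....................
182 .......................................###############.....................
184 ......................................##############.......................
186 .................................####.###########..........................
188 .............................#########.#####...............................
190 ..............................###########...#####..........................
192 ....................................##.....######..........................
194 ..........................................######...........................
196 .....................................###########...........................
198 ..................................
[... 381 characters left out ...]
................................####........................
210 ############...............................................................
212 ...#.......................................................................
214 ...........................................................................
216 ...........................................................................
218 ...........................................................................
220 ...........................................................................
222 ...........................................................................
224 ...........................................................................
```

Request:
{"method": "arm_command", "body": {"targets": [{"xyz":[-0.5,-0.06,2.0],"angular":[-0.16,1.5,0],"gripper":4},{"xyz":[0,0,0],"angular":[0,0,0],"gripper":4},{"xyz":[0,0,0],"angular":[0,0,0],"gripper":4}]}}

```text
t: 12.25
ee_pos: [409.1, -158.9, 84.3]
tcp_rot: [0.989, 0.052, -0.139, 0.007]
contact_force: [0.4, 0.4, 0.1]
gripper_width: 9.1
gripper_force: 58.9
```

```bash
cat > ob.py <<'E'
import cv2,numpy as np
from bench import r
st=[]
for _ in range(6):
    a=r.grab_frame("scene")["frame"][:,:,::-1]; o=r.get_obs(); st.append(np.r_[o["contact_force"],o["wrist_torque"]])
print(np.mean(st,0).round(2),np.std(st,0).round(2))
b=cv2.imread("pics/s5.png"); d=np.abs(a.astype(int)-b).sum(2)
# frame band & shadow shift between pictures
for y in range(184,214,2): print(y,"".join("#" if v>45 else "." for v in d[y,245:320]))
E
python3 ob.py; python3 st.py
```

```text
[ 1.27  0.32 -0.76  0.05 -0.35  0.  ] [0.65 0.35 0.47 0.02 0.02 0.03]
184 ...........................................................................
186 ...........................................................................
188 ...........................................................................
190 ...........................................................................
192 ...........................................................................
194 ...........................................................................
196 ...........................................................................
198 ...........................................................................
200 ..............................................###..........................
202 ...........................................................................
204 .........................................#..............#..................
206 ...........................................######..........................
208 .................................................#####.....................
210 ...........................................................................
212 ...............................................###.........................
12.55 [ 408.9 -158.9   84.2] z [-0.275 -0.028 -0.961] y [ 0.104 -0.995 -0.001] q [-0.455  0.259  1.791 -0.151  1.334  1.065] F [ 0.7  0.8 -0.5] 8.834116989455186 58.91209959983826
```

The frame's lower edge has begun to lift, so the leg is at its stop. I'll ease back a little, release and withdraw along the tool axis.

Request:
{"method": "arm_command", "body": {"targets": [{"xyz":[0.2,0.0,-1.0],"angular":[0.08,-0.8,0],"gripper":4},{"xyz":[0,0,0],"angular":[0,0,0],"gripper":4},{"xyz":[0,0,0],"angular":[0,0,0],"gripper":14},{"xyz":[0,0,0],"angular":[0,0,0],"gripper":22},{"xyz":[0,0,0],"angular":[0,0,0],"gripper":28},{"xyz":[0,0,0],"angular":[0,0,0],"gripper":28},{"xyz":[1.4,0.2,5],"angular":[0,0,0],"gripper":28},{"xyz":[2.8,0.3,10],"angular":[0,0,0],"gripper":28},{"xyz":[5.6,0.6,20],"angular":[0,0,0],"gripper":40},{"xyz":[5.6,0.6,20],"angular":[0,0,0],"gripper":60},{"xyz":[5.6,0.6,20],"angular":[0,0,0],"gripper":85},{"xyz":[5.6,0.6,20],"angular":[0,0,0],"gripper":85},{"xyz":[0,0,0],"angular":[0,0,0],"gripper":85}]}}

```text
t: 14.18
ee_pos: [437.7, -156.7, 180.5]
tcp_rot: [0.99, 0.052, -0.13, 0.008]
contact_force: [0.4, 0.2, -0.1]
gripper_width: 85.2
gripper_force: 0.0
```

```bash
python3 st.py; python3 pic.py a6 240 110 345 200; python3 - <<'E'
import cv2
from bench import r
cv2.imwrite("pics/s6.png",r.grab_frame("scene")["frame"][:,:,::-1])
E
```

```text
14.175 [ 437.7 -156.7  180.5] z [-0.257 -0.029 -0.966] y [ 0.105 -0.994  0.002] q [-0.432  0.179  1.661 -0.135  1.527  1.055] F [ 0.4  0.2 -0.1] 85.22992534076563 0.0
```

View pics/a6.png

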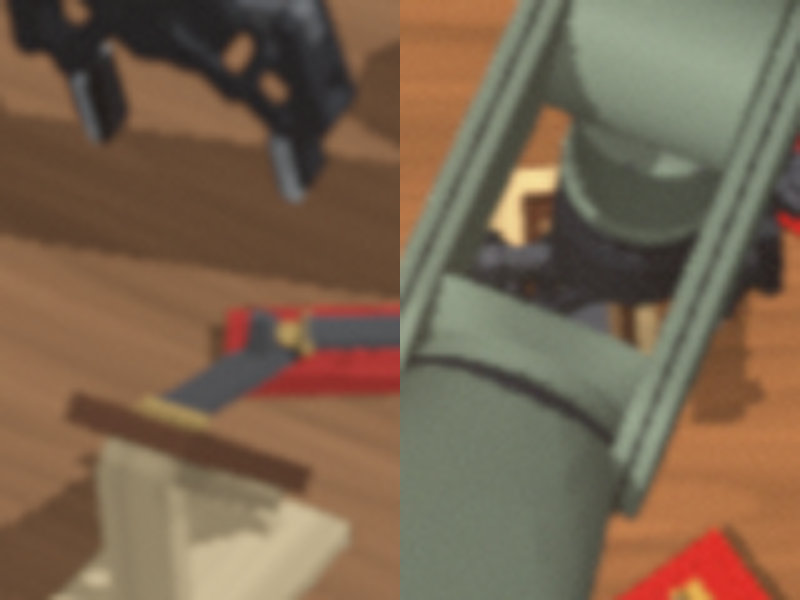

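The leg now stands out, with its tab at (262,315) in the left crop, and the frame hasn't moved: its corners are at (72,395) and (310,480). Next I'll grip the frame by its side edges, keeping this tilt.

Request:
{"method": "arm_command", "body": {"targets": [{"xyz":[10,1.2,0],"angular":[0,0,0],"gripper":85},{"xyz":[20,2.5,0],"angular":[0,0,0],"gripper":85},{"xyz":[20,2.5,0],"angular":[0,0,0],"gripper":85},{"xyz":[20,2.4,0],"angular":[0,0,0],"gripper":85},{"xyz":[7.7,0.9,0],"angular":[0,0,0],"gripper":85},{"xyz":[-2.6,-0.3,-10],"angular":[0,0,0],"gripper":85},{"xyz":[-5.2,-0.6,-20],"angular":[0,0,0],"gripper":85},{"xyz":[-5.2,-0.6,-20],"angular":[0,0,0],"gripper":85},{"xyz":[-5.2,-0.6,-20],"angular":[0,0,0],"gripper":85},{"xyz":[-5.2,-0.6,-20],"angular":[0,0,0],"gripper":85},{"xyz":[-2.6,-0.3,-10],"angular":[0,0,0],"gripper":85},{"xyz":[0,0,0],"angular":[0,0,0],"gripper":85},{"xyz":[0,0,0],"angular":[0,0,0],"gripper":85}]}}

```text
t: 15.95
ee_pos: [488.0, -149.8, 78.9]
tcp_rot: [0.99, 0.052, -0.132, 0.007]
contact_force: [-0.3, -0.1, 0.4]
gripper_width: 84.8
gripper_force: 0.0
```

```bash
python3 st.py; python3 - <<'E'
import cv2,numpy as np
from bench import r
a=r.grab_frame("scene")["frame"][:,:,::-1];cv2.imwrite("pics/s7.png",a)
d=np.abs(a.astype(int)-cv2.imread("pics/s6.png")).sum(2)
for y in range(150,230,3): print(y,"".join("#" if v>60 else "." for v in d[y,235:330]))
E
```

```text
15.95 [ 488.  -149.8   78.9] z [-0.261 -0.027 -0.965] y [ 0.105 -0.995  0.   ] q [-0.385  0.394  1.617 -0.126  1.367  1.121] F [-0.3 -0.1  0.4] 84.788269932187 0.0
150 .###....##################################......................##.............................
153 ..#######.............####################.....................................................
156 ##########################################.....................................................
159 ##########################################.....................................................
162 ###########################################....................................................
165 ########################################################.......................................
168 #########################################################################......................
171 ########################################################.#####.................................
174 #######################################################....###.................................
177 ......##############..##########
[... 1063 characters left out ...]

210 .......................................###.....................................................
213 ........................................##.....................................................
216 ...............................................................................................
219 ...............................................................................................
222 ...............................................................................................
225 ......................##.......................................................................
228 ...............................................................................................
```

Request:
{"method": "arm_command", "body": {"targets": [{"xyz":[-1.4,-0.2,-5],"angular":[0,0,0],"gripper":85},{"xyz":[-1.4,-0.2,-5],"angular":[0,0,0],"gripper":85},{"xyz":[-1.4,-0.2,-5.5],"angular":[0,0,0],"gripper":85},{"xyz":[0,0,0],"angular":[0,0,0],"gripper":78},{"xyz":[0,0,0],"angular":[0,0,0],"gripper":72},{"xyz":[0,0,0],"angular":[0,0,0],"gripper":67},{"xyz":[0,0,0],"angular":[0,0,0],"gripper":63},{"xyz":[0,0,0],"angular":[0,0,0],"gripper":60},{"xyz":[0,0,0],"angular":[0,0,0],"gripper":57},{"xyz":[0,0,0],"angular":[0,0,0],"gripper":53},{"xyz":[0,0,0],"angular":[0,0,0],"gripper":45},{"xyz":[0,0,0],"angular":[0,0,0],"gripper":45}]}}

```text
t: 17.5
ee_pos: [483.5, -150.3, 63.1]
tcp_rot: [0.99, 0.052, -0.132, 0.007]
contact_force: [-0.2, -0.5, 4.1]
gripper_width: 57.5
gripper_force: 63.4
```

```bash
python3 st.py; python3 - <<'E'
import cv2,numpy as np
from bench import r
a=r.grab_frame("scene")["frame"][:,:,::-1];cv2.imwrite("pics/s8.png",a)
d=np.abs(a.astype(int)-cv2.imread("pics/s6.png")).sum(2)
for y in range(165,216,3): print(y,"".join("#" if v>60 else "." for v in d[y,245:310]))
E
```

```text
17.5 [ 483.5 -150.3   63.1] z [-0.261 -0.027 -0.965] y [ 0.105 -0.995 -0.   ] q [-0.389  0.408  1.635 -0.128  1.335  1.122] F [-0.2 -0.5  4.1] 57.536634458507955 63.361977338790894
165 ############################################.....................
168 ###############################################################..
171 ##########################################..##...................
174 #########################################........................
177 #####################################.##########..#..............
180 ######################################..###..###..#..............
183 ###############################################..##..............
186 .....#############.....############################..............
189 .......############.......##########..##############.............
192 ...........................########################..............
195 ...............................##################................
198 .............###......................#########..................
201 ....................................###..#.......................
204 .........................................###.....................
207 .............................#...........##......................
210 .............................###.................................
213 .................................................................
```

The frame is held at a width of 57.5 mm. Before planning the carry I'll fit a kinematic model to the logged poses, to check that the placing pose is within joint range.

```bash
cat > kin.py <<'E'
from h import *
D=[([-1.4775,.2074,1.5428,0,1.3935,-.1505],[138.7,-557.25,208.4],[.2394*0,0,-1],None),
([-.713,-.144,2.128,.228,.993,.644],[410.7,-156.3,119.9],[.255,.031,-.967],[.106,-.994,-.004]),
([-.693,-.041,2.139,.245,.873,.631],[423.5,-158.2,78.2],[.258,.027,-.966],[.105,-.994,0]),
([-.68,.014,2.143,.255,.813,.626],[429.4,-156.7,56.6],[.258,.027,-.966],[.105,-.994,0]),
([-.521,.16,1.92,-.056,1.134,.97],[414.8,-158.2,69.6],[-.088,-.008,-.996],[.106,-.994,-.001]),
([-.463,.245,1.808,-.14,1.308,1.054],[409.7,-158.9,82.3],[-.251,-.026,-.968],[.105,-.994,-.001]),
([-.432,.179,1.661,-.135,1.527,1.055],[437.7,-156.7,180.5],[-.257,-.029,-.966],[.105,-.994,.002]),
([-.385,.394,1.617,-.126,1.367,1.121],[488,-149.8,78.9],[-.261,-.027,-.965],[.105,-.995,0]),
([-.389,.408,1.635,-.128,1.335,1.122],[483.5,-150.3,63.1],[-.261,-.027,-.965],[.105,-.995,0])]
ax=lambda a,t:R.from_euler(a,t).as_matrix()
def fk(q,P,md):
    a1,o,d1,L2,e,L3,L5,o4,c4,c6=P; q=np.array(q)
    s4,mode=md
    A=ax("z",q[0]);B=A@ax("y",q[1]);Cc=B@ax("y",q[2])
    p=A@[a1,o,d1]+B@[0,0,L2]
    if mode=="roll":
        W=Cc@ax("z",s4*q[3]+c4); T=W@ax("y",q[4]); p=p+Cc@[e,o4,L3]+T@[0,0,L5]
    else:  # q4 yaw about axis perpendicular to the forearm, after elbow
        W=Cc@ax("x",s4*q[3]+c4); T=W@ax("y",q[4]); p=p+Cc@[e,0,L3]+W@[0,o4,0]+T@[0,0,L5]
    return p,T@ax("z",c6-q[5])
def cost(P,md):
    r=[]
    for q,p,z,y in D:
        pp,M=fk(q,P,md);r+=list((pp-p)/2)+list((M[:,2]-z)*200)
        if y is not None:r+=list((M[:,1]-y)*200)
    return r
if __name__=="__main__":
  for md in[(s,m) for s in(1,-1) for m in("roll","x")]:
    best=min((least_squares(cost,[0,o,300,400,0,350,250,0,0,c],args=(md,)) for o in(80,-80) for c in(1.57,-1.57,0,3.14)),key=lambda s:s.cost)
    print(md,best.cost,best.x.round(2).tolist())
E
python3 kin.py
```

```text
(1, 'roll') 27816.363725451745 [7.7, -7918.01, 283.94, 444.23, 95.2, 492.89, 330.65, 8020.45, -0.05, -2.88]
(1, 'x') 52720.21435583363 [91.87, -234.14, 5.13, 330.79, 144.17, 481.26, -85.3, 333.46, -0.2, 3.6]
(-1, 'roll') 34983.21059417617 [82.11, 5029.08, 146.73, 21.44, 40.42, 432.22, -156.83, -4951.93, -0.06, 3.47]
(-1, 'x') 8189.2839773427495 [-19.66, -15.82, 371.63, 513.88, 70.78, 510.44, 500.04, 94.85, 0.06, -2.92]
```

```bash
sed -i 's/c6-q\[5\]/c6+q[5]/' kin.py; python3 kin.py | head -1; cat > plan.py <<'E'
from kin import *
md=(1,"roll")
P=min((least_squares(cost,[0,o,300,400,0,350,250,0,0,1.57],args=(md,)) for o in(80,-80)),key=lambda s:s.cost).x
lo=np.array([-2.73,-.86,.23,-1.11,.08,-2.82]);hi=np.array([2.73,2.22,2.46,4.25,2.63,2.82])
def ik(p,M,q0):
    f=lambda q:np.r_[(fk(q,P,md)[0]-p)/2,((fk(q,P,md)[1]-M)*100).ravel()]
    s=least_squares(f,np.clip(q0,lo+.01,hi-.01),bounds=(lo,hi));return s.x,s.cost
def tool(yaw,fwd): # fwd degrees: tool z tilted forward from down
    return ax("z",np.radians(yaw))@ax("y",-np.radians(fwd))@np.diag([1,-1,-1])
q=np.array(D[-1][0])
for n in range(0,13):
    s=n/12; p=np.array([483.5,-150.3,200])*(1-s)+np.array([589.6,130.8,120])*s
    q,c=ik(p,tool(6-22.4*s,-15.1+61.1*s),q);print(n,q.round(2),round(c,2))
p=np.array([589.6,130.8,81.6]);q,c=ik(p,tool(-16.4,46),q);print("place",q.round(2),round(c,2))
E
python3 plan.py
```

```text
(1, 'roll') 0.30280777932525693 [-0.17, -1698.32, 283.55, 454.43, 94.57, 500.05, 337.51, 1784.56, 0.0, 1.57]
0 [-0.39  0.25  1.53 -0.12  1.59  1.09] 0.0
1 [-0.37  0.2   1.59 -0.08  1.51  1.14] 0.0
2 [-0.35  0.15  1.66 -0.03  1.41  1.19] 0.0
3 [-0.32  0.11  1.72  0.    1.31  1.24] 0.0
4 [-0.29  0.06  1.79  0.03  1.21  1.3 ] 0.0
5 [-0.25  0.02  1.85  0.04  1.09  1.37] 0.0
6 [-0.2  -0.01  1.91  0.03  0.97  1.45] 0.0
7 [-0.14 -0.03  1.97  0.01  0.84  1.55] 0.0
8 [-0.06 -0.03  2.02 -0.06  0.71  1.7 ] 0.0
9 [ 0.02 -0.02  2.06 -0.19  0.59  1.91] 0.0
10 [ 0.11  0.01  2.08 -0.41  0.49  2.21] 0.0
11 [ 0.2   0.06  2.1  -0.76  0.43  2.63] 0.0
12 [ 0.26  0.1   2.07 -0.9   0.44  2.82] 41.9
place [ 0.23  0.17  2.07 -0.91  0.38  2.82] 114.6
```

```bash
cat > plan2.py <<'E'
import io,contextlib
with contextlib.redirect_stdout(io.StringIO()):
    from plan import *
F=np.diag([-1,-1,1])
c0=np.array([476.3,-151.4,82]);
for fw in(46,40,35,30,25):
  for fl in(0,1):
    tl=fw-61.06; Mp=tool(6,tl); Ml=tool(-16.4,fw)
    G=c0+frameR(np.radians(6))@np.array([0,0,25]); tp=G+38*Mp[:,2]
    cp=np.array([570.4,136.5,84.4]); tq=cp+frameR(np.radians(-16.4),-.28)@np.array([0,0,25])+38*Ml[:,2]
    if fl: Mp=Mp@F;Ml=Ml@F
    best=lambda p,M:min((ik(p,M,g) for g in([-.39,.4,1.6,-.1,1.3,1.1],[.2,.1,2.,-.5,.5,2.],[-.39,.4,1.6,-.1,1.3,-2],[.2,.1,2.,-.5,.5,-.5])),key=lambda s:s[1])
    print(fw,fl,[ (a.round(2).tolist(),round(b,1)) for a,b in(best(tp,Mp),best(tq,Ml))],tp.round(1),tq.round(1))
E
python3 plan2.py
```

```text
46 0 [([-0.39, 0.41, 1.64, -0.13, 1.33, 1.12], np.float64(0.0)), ([0.23, 0.17, 2.07, -0.91, 0.38, 2.82], np.float64(113.2))] [ 484.1 -150.6   63. ] [590.  130.7  82. ]
46 1 [([-0.39, 0.41, 1.64, -0.13, 1.33, -2.02], np.float64(0.0)), ([0.28, 0.2, 2.08, -1.11, 0.42, -0.06], np.float64(27.9))] [ 484.1 -150.6   63. ] [590.  130.7  82. ]
40 0 [([-0.37, 0.47, 1.57, -0.17, 1.44, 1.15], np.float64(0.0)), ([0.25, 0.19, 2.05, -0.87, 0.43, 2.82], np.float64(4.8))] [ 480.3 -151.    64.2] [587.2 131.6  79.3]
40 1 [([-0.37, 0.47, 1.57, -0.17, 1.44, -1.99], np.float64(0.0)), ([0.27, 0.2, 2.06, -0.95, 0.43, -0.23], np.float64(0.0))] [ 480.3 -151.    64.2] [587.2 131.6  79.3]
35 0 [([-0.35, 0.53, 1.51, -0.19, 1.52, 1.17], np.float64(0.0)), ([0.24, 0.2, 2.02, -0.68, 0.48, 2.64], np.float64(0.0))] [ 477.3 -151.3   65.5] [584.7 132.3  77.3]
35 1 [([-0.35, 0.53, 1.51, -0.19, 1.52, -1.97], np.float64(0.0)), ([0.24, 0.2, 2.02, -0.68, 0.48, -0.5], np.float64(0.0))] [ 477.3 -151.3   65.5] [584.7 132.3  77.3]
30 0 [([-0.33, 0.58, 1.45, -0.22, 1.61, 1.18], np.float64(0.0)), ([0.22, 0.2, 1.97, -0.48, 0.55, 2.43], np.float64(0.0))] [ 474.4 -151.6   67.1] [582.  133.1  75.5]
30 1 [([-0.33, 0.58, 1.45, -0.22, 1.61, -1.96], np.float64(0.0)), ([0.22, 0.2, 1.97, -0.48, 0.55, -0.71], np.float64(0.0))] [ 474.4 -151.6   67.1] [582.  133.1  75.5]
25 0 [([-0.32, 0.64, 1.39, -0.25, 1.69, 1.19], np.float64(0.0)), ([0.19, 0.21, 1.92, -0.33, 0.64, 2.28], np.float64(0.0))] [ 471.6 -151.9   69. ] [579.2 133.9  74. ]
25 1 [([-0.32, 0.64, 1.39, -0.25, 1.69, -1.95], np.float64(0.0)), ([0.19, 0.21, 1.92, -0.33, 0.64, -0.86], np.float64(0.0))] [ 471.6 -151.9   69. ] [579.2 133.9  74. ]
```

The model fits the logged poses closely. With this grasp the placing pose would run into the wrist's joint limits, so I'll regrasp tilted 16° further back, which leaves good margin.

Request:
{"method": "arm_command", "body": {"targets": [{"xyz":[0,0,0],"angular":[0,0,0],"gripper":62},{"xyz":[0,0,0],"angular":[0,0,0],"gripper":70},{"xyz":[0,0,0],"angular":[0,0,0],"gripper":85},{"xyz":[0,0,0],"angular":[0,0,0],"gripper":85},{"xyz":[2.5,0.3,9],"angular":[0,0,0],"gripper":85},{"xyz":[5.2,0.5,19],"angular":[0,0,0],"gripper":85},{"xyz":[5.2,0.5,19],"angular":[0,0,0],"gripper":85},{"xyz":[2.8,0.3,11],"angular":[0,0,0],"gripper":85},{"xyz":[1.9,0.15,1],"angular":[-0.28,2.65,0],"gripper":85},{"xyz":[1.9,0.15,1],"angular":[-0.28,2.65,0],"gripper":85},{"xyz":[1.8,0.15,1],"angular":[-0.28,2.65,0],"gripper":85},{"xyz":[1.8,0.15,1],"angular":[-0.28,2.65,0],"gripper":85},{"xyz":[1.8,0.15,1],"angular":[-0.28,2.65,0],"gripper":85},{"xyz":[1.8,0.15,1],"angular":[-0.28,2.65,0],"gripper":85},{"xyz":[0,0,0],"angular":[0,0,0],"gripper":85},{"xyz":[0,0,0],"angular":[0,0,0],"gripper":85}]}}

```text
t: 19.55
ee_pos: [509.7, -147.6, 126.7]
tcp_rot: [0.962, 0.05, -0.269, 0.014]
contact_force: [-0.4, -0.3, -0.5]
gripper_width: 84.9
gripper_force: 0.0
```

```bash
python3 st.py; python3 - <<'E'
import cv2,numpy as np
from bench import r
a=r.grab_frame("scene")["frame"][:,:,::-1];cv2.imwrite("pics/s9.png",a)
d=np.abs(a.astype(int)-cv2.imread("pics/s6.png")).sum(2)
for y in range(159,216,3): print(y,"".join("#" if v>60 else "." for v in d[y,245:310]))
E
```

```text
19.55 [ 509.7 -147.6  126.7] z [-0.516 -0.054 -0.855] y [ 0.104 -0.995 -0.001] q [-0.311  0.575  1.321 -0.214  1.748  1.171] F [-0.4 -0.3 -0.5] 84.85217942165723 0.0
159 #############....................................................
162 ##########################.......................................
165 ############################################.....................
168 ###############################################################..
171 #################################################################
174 ############################################.......####..#.......
177 #######################################..........................
180 ......####################################.#........###..........
183 .............#########################.##...........###..........
186 .......................#################........###..............
189 ............................###########..........................
192 .............................##########..........................
195 .................................##..............................
198 .................................................................
201 .................................................................
204 .......................................#...............#.........
207 ............................................#######..............
210 .................................................................
213 ...............................................####..............
```

Request:
{"method": "arm_command", "body": {"targets": [{"xyz":[-2.6,-0.3,-4.3],"angular":[0,0,0],"gripper":85},{"xyz":[-5.1,-0.55,-8.6],"angular":[0,0,0],"gripper":85},{"xyz":[-5.1,-0.55,-8.6],"angular":[0,0,0],"gripper":85},{"xyz":[-5.1,-0.55,-8.6],"angular":[0,0,0],"gripper":85},{"xyz":[-5.1,-0.55,-8.6],"angular":[0,0,0],"gripper":85},{"xyz":[-5.1,-0.55,-8.6],"angular":[0,0,0],"gripper":85},{"xyz":[-5.1,-0.55,-8.6],"angular":[0,0,0],"gripper":85},{"xyz":[-2.5,-0.3,-4.3],"angular":[0,0,0],"gripper":85},{"xyz":[0,0,0],"angular":[0,0,0],"gripper":78},{"xyz":[0,0,0],"angular":[0,0,0],"gripper":72},{"xyz":[0,0,0],"angular":[0,0,0],"gripper":67},{"xyz":[0,0,0],"angular":[0,0,0],"gripper":63},{"xyz":[0,0,0],"angular":[0,0,0],"gripper":60},{"xyz":[0,0,0],"angular":[0,0,0],"gripper":57},{"xyz":[0,0,0],"angular":[0,0,0],"gripper":53},{"xyz":[0,0,0],"angular":[0,0,0],"gripper":45},{"xyz":[0,0,0],"angular":[0,0,0],"gripper":45}]}}

```text
t: 21.72
ee_pos: [474.4, -151.5, 66.8]
tcp_rot: [0.962, 0.05, -0.269, 0.014]
contact_force: [0.9, 0.9, 3.6]
gripper_width: 57.4
gripper_force: 63.0
```

```bash
python3 st.py
```

```text
21.725 [ 474.4 -151.5   66.8] z [-0.516 -0.054 -0.855] y [ 0.104 -0.995 -0.   ] q [-0.333  0.584  1.448 -0.221  1.611  1.181] F [0.9 0.9 3.6] 57.41959016118246 63.00171732902527
```

```bash
cat > tr.py <<'E'
import io,contextlib
with contextlib.redirect_stdout(io.StringIO()):
    from plan import *
q=np.array([-.333,.584,1.448,-.221,1.611,1.181]);N=20;prev=None;qs=[]
for n in range(N+1):
    s=n/N;M=tool(6-22.4*s,-31.06+61.06*s);p=np.array([474.4,-151.5,187])*(1-s)+np.array([582,133,140])*s
    q,c=ik(p,M,q);qs.append(q)
    if prev is not None and n%2==0: print(n,R.from_matrix(M@prev.T).as_rotvec(degrees=True).round(2).tolist(),round(c,2))
    prev=M
print(q.round(2),(np.abs(np.diff(qs,axis=0)).max(0)*8).round(2))
E
python3 tr.py
```

```text
2 [0.23, -3.04, -1.12] 0.0
4 [0.11, -3.05, -1.12] 0.0
6 [-0.01, -3.05, -1.12] 0.0
8 [-0.13, -3.05, -1.12] 0.0
10 [-0.25, -3.04, -1.12] 0.0
12 [-0.37, -3.03, -1.12] 0.0
14 [-0.48, -3.01, -1.12] 0.0
16 [-0.6, -2.99, -1.12] 0.0
18 [-0.72, -2.97, -1.12] 0.0
20 [-0.83, -2.94, -1.12] 0.0
[ 0.22  0.09  1.93 -0.39  0.69  2.32] [0.41 0.24 0.27 0.81 0.53 1.15]
```

Request:
{"method": "arm_command", "body": {"targets": [{"xyz":[0,0,3],"angular":[0,0,0],"gripper":45},{"xyz":[0,0,5],"angular":[0,0,0],"gripper":45},{"xyz":[0,0,8],"angular":[0,0,0],"gripper":45},{"xyz":[0,0,12],"angular":[0,0,0],"gripper":45},{"xyz":[0,0,15],"angular":[0,0,0],"gripper":45},{"xyz":[0,0,20],"angular":[0,0,0],"gripper":45},{"xyz":[0,0,20],"angular":[0,0,0],"gripper":45},{"xyz":[0,0,20],"angular":[0,0,0],"gripper":45},{"xyz":[0,0,12],"angular":[0,0,0],"gripper":45},{"xyz":[0,0,5],"angular":[0,0,0],"gripper":45},{"xyz":[0,0,0],"angular":[0,0,0],"gripper":45}]}}

```text
t: 23.1
ee_pos: [474.1, -151.5, 186.4]
tcp_rot: [0.962, 0.05, -0.269, 0.014]
contact_force: [-0.1, -0.0, -2.2]
gripper_width: 57.0
gripper_force: 63.2
```

```bash
python3 st.py
```

```text
23.1 [ 474.1 -151.5  186.4] z [-0.516 -0.054 -0.855] y [ 0.104 -0.995 -0.001] q [-0.333  0.448  1.379 -0.228  1.811  1.135] F [-0.1 -0.  -2.2] 56.99644084647291 63.18930387496948
```

The frame is lifted, carrying about 2.2 N. Now the transfer and turn.

Request:
{"method": "arm_command", "body": {"targets": [{"xyz":[5.4,14.2,-2.3],"angular":[0.29,-3.04,-1.12],"gripper":45},{"xyz":[5.4,14.2,-2.3],"angular":[0.23,-3.04,-1.12],"gripper":45},{"xyz":[5.4,14.2,-2.3],"angular":[0.17,-3.05,-1.12],"gripper":45},{"xyz":[5.4,14.2,-2.3],"angular":[0.11,-3.05,-1.12],"gripper":45},{"xyz":[5.4,14.2,-2.3],"angular":[0.05,-3.05,-1.12],"gripper":45},{"xyz":[5.4,14.2,-2.3],"angular":[-0.01,-3.05,-1.12],"gripper":45},{"xyz":[5.4,14.2,-2.3],"angular":[-0.07,-3.05,-1.12],"gripper":45},{"xyz":[5.4,14.2,-2.3],"angular":[-0.13,-3.05,-1.12],"gripper":45},{"xyz":[5.4,14.2,-2.3],"angular":[-0.19,-3.05,-1.12],"gripper":45},{"xyz":[5.4,14.2,-2.3],"angular":[-0.25,-3.04,-1.12],"gripper":45},{"xyz":[5.4,14.2,-2.3],"angular":[-0.31,-3.04,-1.12],"gripper":45},{"xyz":[5.4,14.2,-2.3],"angular":[-0.37,-3.03,-1.12],"gripper":45},{"xyz":[5.4,14.2,-2.3],"angular":[-0.43,-3.02,-1.12],"gripper":45},{"xyz":[5.4,14.2,-2.3],"angular":[-0.48,-3.01,-1.12],"gripper":45},{"xyz":[5.4,14.2,-2.3],"angular":[-0.54,-3.0,-1.12],"gripper":45},{"xyz":[5.4,14.2,-2.3],"angular":[-0.6,-2.99,-1.12],"gripper":45},{"xyz":[5.4,14.2,-2.3],"angular":[-0.66,-2.98,-1.12],"gripper":45},{"xyz":[5.4,14.2,-2.3],"angular":[-0.72,-2.97,-1.12],"gripper":45},{"xyz":[5.0,14.7,-2.3],"angular":[-0.78,-2.95,-1.12],"gripper":45},{"xyz":[0,0,0],"angular":[-0.83,-2.94,-1.12],"gripper":45}]}}

```text
t: 25.6
ee_pos: [574.7, 119.2, 140.7]
tcp_rot: [0.957, -0.138, 0.253, 0.038]
contact_force: [0.1, -0.6, -2.3]
gripper_width: 57.4
gripper_force: 63.3
```

Request:
{"method": "arm_command", "body": {"targets": [{"xyz":[5.4,14.0,0],"angular":[0,0,0],"gripper":45},{"xyz":[0,0,0],"angular":[0,0,0],"gripper":45},{"xyz":[0,0,0],"angular":[0,0,0],"gripper":45}]}}

```text
t: 25.98
ee_pos: [582.2, 132.7, 143.0]
tcp_rot: [0.957, -0.138, 0.254, 0.037]
contact_force: [-0.1, -0.3, -2.2]
gripper_width: 57.2
gripper_force: 63.6
```

```bash
python3 st.py; python3 - <<'E'
from bench import r
import cv2,numpy as np
f=[r.grab_frame(n)["frame"][:,:,::-1] for n in("scene","top")]
for n,a in zip("st",f): cv2.imwrite(f"pics/{n}10.png",a)
b=[f[0][195:345,300:450],f[1][155:305,200:350]]
c=np.hstack([cv2.resize(x,(400,400),interpolation=cv2.INTER_CUBIC) for x in b]);cv2.imwrite("pics/a10.png",c)
E
```

```text
25.975 [582.2 132.7 143. ] z [ 0.476 -0.14  -0.868] y [-0.282 -0.959  0.   ] q [ 0.215  0.087  1.928 -0.381  0.698  2.312] F [-0.1 -0.3 -2.2] 57.160056371442735 63.626461029052734
```

Request:
{"method": "arm_command", "body": {"targets": [{"xyz":[0,0,-6],"angular":[0,0,0],"gripper":45},{"xyz":[0,0,-10],"angular":[0,0,0],"gripper":45},{"xyz":[0,0,-12],"angular":[0,0,0],"gripper":45},{"xyz":[0,0,-12],"angular":[0,0,0],"gripper":45},{"xyz":[0,0,-10],"angular":[0,0,0],"gripper":45},{"xyz":[0,0,-6],"angular":[0,0,0],"gripper":45},{"xyz":[0,0,-3],"angular":[0,0,0],"gripper":45},{"xyz":[0,0,0],"angular":[0,0,0],"gripper":45},{"xyz":[0,0,0],"angular":[0,0,0],"gripper":45}]}}

```text
t: 27.2
ee_pos: [582.2, 132.9, 84.4]
tcp_rot: [0.956, -0.138, 0.255, 0.036]
contact_force: [0.5, 0.5, -2.7]
gripper_width: 57.2
gripper_force: 63.6
```

Request:
{"method": "arm_command", "body": {"targets": [{"xyz":[0,0,-1],"angular":[0,0,0],"gripper":45},{"xyz":[0,0,-1],"angular":[0,0,0],"gripper":45},{"xyz":[0,0,-1],"angular":[0,0,0],"gripper":45},{"xyz":[0,0,0],"angular":[0,0,0],"gripper":45}]}}

```text
t: 27.7
ee_pos: [581.6, 132.7, 80.6]
tcp_rot: [0.957, -0.138, 0.254, 0.037]
contact_force: [0.3, 0.7, -3.0]
gripper_width: 57.5
gripper_force: 63.6
```

Request:
{"method": "arm_command", "body": {"targets": [{"xyz":[0,0,-1],"angular":[0,0,0],"gripper":45},{"xyz":[0,0,-1],"angular":[0,0,0],"gripper":45},{"xyz":[0,0,0],"angular":[0,0,0],"gripper":45}]}}

```text
t: 28.08
ee_pos: [582.3, 132.8, 79.3]
tcp_rot: [0.956, -0.138, 0.255, 0.037]
contact_force: [0.2, -0.8, -1.3]
gripper_width: 57.4
gripper_force: 63.8
```

```bash
python3 st.py; python3 - <<'E'
import cv2,numpy as np
from bench import r
for n in("scene","top"):
    a=r.grab_frame(n)["frame"][:,:,::-1];cv2.imwrite(f"pics/{n}11.png",a)
    b=cv2.imread(f"pics/{n}0.png");d=np.abs(a.astype(int)-b).sum(2)
    x0,y0,y1=(320,240,335) if n=="scene" else (235,190,262)
    for y in range(y0,y1,3): print(n,y,"".join("#" if v>60 else "." for v in d[y,x0:x0+100]))
E
```

```text
28.075 [582.3 132.8  79.3] z [ 0.478 -0.14  -0.867] y [-0.282 -0.959 -0.   ] q [ 0.215  0.194  1.969 -0.465  0.562  2.416] F [ 0.2 -0.8 -1.3] 57.3562193121026 63.77652168273926
scene 240 .......................................###################....####################################..
scene 243 ........................................##############...........####################.....##########
scene 246 .......................................#################............#################...############
scene 249 ......................................######################........#################...############
scene 252 ....................................###########.################....################.###############
scene 255 ...................................################################################################.
scene 258 ##.................................#######################.######################################...
scene 261 ####...............................################.###.#######################################.....
scene 264 ######...................
[... 4544 characters left out ...]
............................##################
top 244 .########################################......######..............................#################
top 247 #####################################..................................................#############
top 250 ###################################..........................................................#######
top 253 ##################################...............................................................###
top 256 ##################################..................................................................
top 259 ###################################.................................................................
```

```bash
cat > av.py <<'E'
import numpy as np
from bench import r
s=[]
for _ in range(6): r.grab_frame("top"); o=r.get_obs(); s.append(np.r_[o["contact_force"],o["wrist_torque"]*10])
print(o["t"],o["ee_pos"].round(1),np.mean(s,0).round(2))
E
python3 av.py; python3 - <<'E'
from h import *
c=np.array([570.4,136.5,84.4+3.5]);M=frameR(np.radians(-16.4),-.28)
for o in[(7,29,-65),(7,-29,-65),(7,29,65),(7,-29,65)]: print(o,proj("scene",M@np.array(o)+c)[0].round(1),proj("top",M@np.array(o)+c)[0].round(1))
E
```

```text
28.475 [582.2 132.8  79.2] [ 0.71 -0.74 -0.38 -1.31  1.79 -0.34]
(7, 29, -65) [367.6 314.9] [265.  213.6]
(7, -29, -65) [347.1 296.8] [285.3 219.5]
(7, 29, 65) [386.5 258.1] [256.4 218.1]
(7, -29, 65) [364.  240.5] [278.4 224.6]
```

Request:
{"method": "arm_command", "body": {"targets": [{"xyz":[0,0,-1],"angular":[0,0,0],"gripper":45},{"xyz":[0,0,-0.5],"angular":[0,0,0],"gripper":45},{"xyz":[0,0,0],"angular":[0,0,0],"gripper":45}]}}

```text
t: 28.85
ee_pos: [582.9, 132.8, 79.1]
tcp_rot: [0.956, -0.138, 0.256, 0.037]
contact_force: [-2.8, -2.7, 7.8]
gripper_width: 57.3
gripper_force: 64.7
```

```bash
python3 av.py
```

```text
29.15 [582.9 132.8  79.1] [-2.86 -1.59  8.   -5.11  3.42 -1.53]
```

Contact is at TCP z of about 79. I'll relieve the pressing force, release and back off.

Request:
{"method": "arm_command", "body": {"targets": [{"xyz":[0,0,1],"angular":[0,0,0],"gripper":45},{"xyz":[0,0,0],"angular":[0,0,0],"gripper":45},{"xyz":[0,0,0],"angular":[0,0,0],"gripper":45}]}}

```text
t: 29.52
ee_pos: [582.5, 132.8, 79.1]
tcp_rot: [0.956, -0.138, 0.255, 0.037]
contact_force: [-0.4, -1.5, 5.4]
gripper_width: 57.5
gripper_force: 64.0
```

```bash
python3 av.py
```

```text
29.825 [582.6 132.8  79.1] [ 0.07 -1.99  5.54 -4.65  0.22 -1.05]
```

Request:
{"method": "arm_command", "body": {"targets": [{"xyz":[0,0,1],"angular":[0,0,0],"gripper":45},{"xyz":[0,0,0],"angular":[0,0,0],"gripper":45},{"xyz":[0,0,0],"angular":[0,0,0],"gripper":45}]}}

```text
t: 30.2
ee_pos: [581.8, 132.9, 79.2]
tcp_rot: [0.957, -0.138, 0.254, 0.036]
contact_force: [1.0, -1.2, 3.0]
gripper_width: 57.4
gripper_force: 64.0
```

```bash
python3 av.py
```

```text
30.5 [581.8 132.9  79.3] [ 1.05 -0.93  1.89 -0.81 -0.56 -0.25]
```

Request:
{"method": "arm_command", "body": {"targets": [{"xyz":[0,0,0.3],"angular":[0,0,0],"gripper":58},{"xyz":[0,0,0],"angular":[0,0,0],"gripper":60},{"xyz":[0,0,0],"angular":[0,0,0],"gripper":63},{"xyz":[0,0,0],"angular":[0,0,0],"gripper":68},{"xyz":[0,0,0],"angular":[0,0,0],"gripper":76},{"xyz":[0,0,0],"angular":[0,0,0],"gripper":85},{"xyz":[0,0,0],"angular":[0,0,0],"gripper":85},{"xyz":[0,0,0],"angular":[0,0,0],"gripper":85}]}}

```text
t: 31.5
ee_pos: [581.8, 132.8, 79.6]
tcp_rot: [0.957, -0.138, 0.254, 0.037]
contact_force: [0.0, 0.6, -0.3]
gripper_width: 84.6
gripper_force: 0.0
```

```bash
python3 av.py; python3 st.py
```

```text
31.8 [581.8 132.8  79.6] [-0.17  0.25 -0.02  0.45  2.38 -0.13]
31.8 [581.8 132.8  79.6] z [ 0.477 -0.14  -0.868] y [-0.282 -0.959 -0.   ] q [ 0.215  0.193  1.969 -0.463  0.563  2.414] F [0.3 0.3 0.2] 84.78833483281176 0.0
```

Request:
{"method": "arm_command", "body": {"targets": [{"xyz":[-2.4,0.7,4.3],"angular":[0,0,0],"gripper":85},{"xyz":[-4.8,1.4,8.7],"angular":[0,0,0],"gripper":85},{"xyz":[-9.5,2.8,17.4],"angular":[0,0,0],"gripper":85},{"xyz":[-9.5,2.8,17.4],"angular":[0,0,0],"gripper":85},{"xyz":[-14.3,4.2,26],"angular":[0,0,0],"gripper":85},{"xyz":[-14.3,4.2,26],"angular":[0,0,0],"gripper":85},{"xyz":[-14.3,4.2,26],"angular":[0,0,0],"gripper":85},{"xyz":[-30,0,26],"angular":[0,0,0],"gripper":85},{"xyz":[-30,0,26],"angular":[0,0,0],"gripper":85},{"xyz":[-30,-30,10],"angular":[0,0,0],"gripper":85},{"xyz":[0,-40,0],"angular":[0,0,0],"gripper":85},{"xyz":[0,-40,0],"angular":[0,0,0],"gripper":85},{"xyz":[0,-40,0],"angular":[0,0,0],"gripper":85},{"xyz":[0,-20,0],"angular":[0,0,0],"gripper":85},{"xyz":[0,0,0],"angular":[0,0,0],"gripper":85}]}}

```text
t: 33.67
ee_pos: [422.3, -18.2, 268.0]
tcp_rot: [0.956, -0.14, 0.255, 0.037]
contact_force: [1.3, 0.5, -0.2]
gripper_width: 85.0
gripper_force: 0.0
```

```bash
python3 st.py; python3 - <<'E'
from bench import r
import cv2,numpy as np
f=[r.grab_frame(n)["frame"][:,:,::-1] for n in("scene","top")]
for n,a in zip("st",f): cv2.imwrite(f"pics/{n}12.png",a)
b=[f[0][215:365,305:440],f[1][180:280,220:310]]
c=np.hstack([cv2.resize(x,(w,440),interpolation=cv2.INTER_CUBIC) for x,w in zip(b,(396,396))]);cv2.imwrite("pics/fin.png",c)
E
```

```text
33.675 [422.3 -18.2 268. ] z [ 0.477 -0.142 -0.867] y [-0.286 -0.958 -0.   ] q [-0.221 -0.581  2.168 -0.04   1.035  1.651] F [ 1.3  0.5 -0.2] 84.95999524238142 0.0
```

View pics/fin.png

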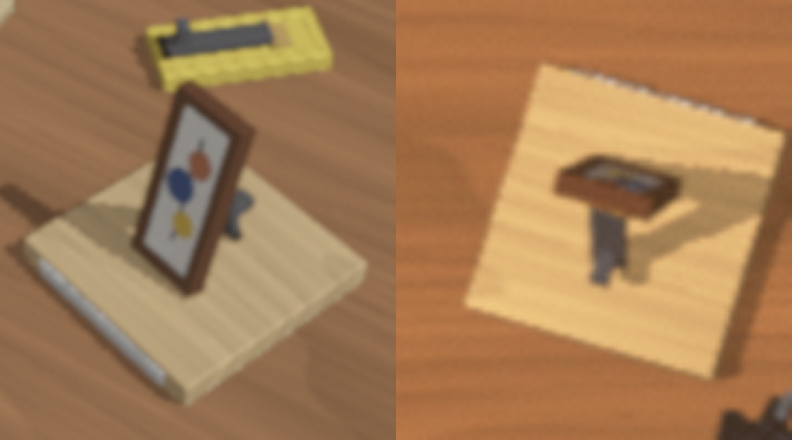

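The frame stands on the plinth on its open leg, picture towards the strip side. The scene crop corners are (187,83), (252,130), (192,293) and (135,245), and the foot is inside the top at (600,280) in the right crop. I'll check the facing angle numerically.

```bash
python3 - <<'E'
from h import *
S=lambda p:np.array(p)/[396/135,440/150]+[305,215]-.33
ob=[((187,83),(7,-29,65)),((252,130),(7,29,65)),((192,294),(7,29,-65)),((135,246),(7,-29,-65))]
f=lambda v:np.concatenate([proj("scene",frameR(v[3],v[4])@np.array(o,float)+v[:3])[0]-S(p) for p,o in ob])
s=least_squares(f,[570,136,85,-.28,-.28]);J=np.linalg.inv(s.jac.T@s.jac)
print(s.x[:3].round(1),np.degrees(s.x[3]).round(1),s.x[4].round(3),s.fun.round(1),"sd/px",np.sqrt(np.diag(J))[3:]*57.3)
g=lambda v:f([v[0],v[1],84.4,v[2],-.28]);s=least_squares(g,[570,136,-.28]);print(s.x[:2],np.degrees(s.x[2]),s.fun.round(1))
import cv2
a=cv2.imread("pics/s12.png").astype(int);b=cv2.imread("pics/scene0.png")
d=np.abs(a-b).sum(2)
for n,x,y in[("mug",234,335),("jar",501,350),("fig",193,178)]: print(n,(d[y-30:y+30,x-25:x+25]>60).sum())
E
```

```text
[541.5 128.5  54.7] -14.5 -0.329 [-0.1  0.   0.2  0.4  0.4  0.1 -0.6 -0.5] sd/px [2.29335316 1.82960297]
[566.33333842 142.06202915] -17.10958174170331 [-0.5 -1.1 -0.3  0.6  0.8  1.1  0.  -0.8]
mug 0
jar 0
fig 517
```

```bash
python3 - <<'E'
import cv2,numpy as np
for f in("scene0","s6","s12"):
    a=cv2.imread(f"pics/{f}.png")[145:200,170:220]; h=cv2.cvtColor(a,cv2.COLOR_BGR2HSV)
    m=(h[...,0]<9)&(h[...,1]>120); print(f,np.argwhere(m).mean(0),m.sum())
from bench import r
print(r.hand_in())
E
```

```text
scene0 [nan nan] 0
s6 [nan nan] 0
s12 [nan nan] 0
the job is handed in; nothing more can be done
None<stdin>:4: RuntimeWarning: Mean of empty slice.
  ret = um.true_divide(
```

I handed the job in: the frame stands on the plinth, leaning back on its fully opened leg, facing the strip side to within about 2°; the mug and jar didn't move, but my figurine check gave no reading (the arm never went near it).

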